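# Dock the turnip pan and snap its gate lever shut

## Task

The pan of peeled turnips stands only part of the way into its holder on the counter. Push the pan fully home against the end stop without lifting it, then flip the gate lever over so that it snaps down across the front of the pan and locks it in. Keep the turnips in the pan and leave the other things on the counter where they are.

Things in the scene. Friction and masses are not known exactly. Their poses are not given: they have to be found in the camera images.
- holder: bare-metal pan holder fixed to the counter: two rails (8 mm thick, 30 high, 106 apart inside, from x = -108 to +77 mm) and an end stop (45 mm high, inner face at x = +75 mm). Origin on the counter at the centre of the docked pan; x points along the rails from the open end to the stop, y to the left, z up. The gate's hinge post stands at the open end of the right (-y) rail.
- pan: open rectangular steel pan, 150 mm long (x), 100 wide (y), 65 high, walls 4 mm, 0.23 to 0.46 kg plus two turnips, loose (3 to 9 N slides it), standing on the counter between the rails, 3 mm to spare each side. Origin at the centre of its underside. At the start it sticks out of the open end, its origin 40 to 75 mm short (-x) of the holder's origin. Home: its origin on the holder's, far wall against the end stop.
- gate (a joint): angle of the over-centre gate lever (bar 12 mm thick, 100 mm from pivot to knob centre), swinging in the upright plane across the rails. 0 = open, leaning 0.9 rad outward (to the holder's -y) from upright; 0.9 = upright, dead centre; 2.3 = shut, lying 1.4 rad inward across the pan's front. A spring drives it from dead centre to the nearer end (about 0.3 N m at the ends, so some 3 N at the knob starts it).
- gate_knob (a point): centre of the gate lever's ball knob (22 mm across); open it is about 107 mm above the counter, upright 145 mm, shut 62 mm
- gate_pivot (a point): the gate lever's pivot, 45 mm above the counter on the hinge post (34 x 24 mm, cheeks up to 60 mm high), at x = -91, y = -69 mm of the holder; its axis runs along the holder's x. The lever's plane lies 16 mm in front of the docked pan; the lever cannot shut while the pan sticks out beyond that plane
- turnip_a: a peeled white turnip with flat facets, 62 mm wide, 52 mm high, about 0.11 kg, loose; origin at the centre of its underside; it stands in the near half of the pan
- turnip_b: a peeled white turnip with flat facets, 62 mm wide, 52 mm high, about 0.11 kg, loose; origin at the centre of its underside; it stands in the far half of the pan
- turnip_c: a peeled white turnip with flat facets, 62 mm wide, 52 mm high, about 0.11 kg, loose; origin at the centre of its underside; on the counter to the right of the holder
- turnip_d: a peeled white turnip with flat facets, 62 mm wide, 52 mm high, about 0.11 kg, loose; origin at the centre of its underside; on the counter to the left of the holder
- sauce: sauce bottle of amber glass, 60 mm across, 170 mm high, standing left of the holder; origin at the centre of its underside
- bowl: blue ceramic bowl, 110 mm across, 50 mm high, on the left; origin at the centre of its underside
- cup: white ceramic cup, 72 mm across, 80 mm high, on the right; origin at the centre of its underside
- spoon: metal spoon 180 mm long lying on the counter on the left; origin near its middle
- jar: glass jar with a steel lid, 70 mm across, 90 mm high, on the right; origin at the centre of its underside
Not all that is in view belongs to the job. What is shaped like the pan but purple is not meant.

How it is judged:
On the way, in this order (a step that is already met when the one before it is completed fails the run):
1. the pan is home against the end stop (within 6 mm) while the gate is still open (x of pan in the frame of holder above -0.006 m and y of pan in the frame of holder between -0.012 and 0.012 m and height (world z) of pan below 0.006 m and value of joint gate below 0.6 rad), for 0.1 s.
2. the gate lever has snapped over and lies shut (value of joint gate above 2.15 rad), for 0.2 s.
At the end, for the whole second after the job is handed in: the pan stands on the counter within 6 mm of home, at rest, both turnips in it, and the gate lever lies shut (2.15 rad or more) (x of pan in the frame of holder above -0.006 m and y of pan in the frame of holder between -0.012 and 0.012 m and height (world z) of pan below 0.006 m and value of joint gate above 2.15 rad and linear speed of pan below 0.02 m/s and not (horizontal distance between turnip_a and pan above 0.075 m or z of turnip_a in the frame of pan above 0.045 m) and not (horizontal distance between turnip_b and pan above 0.075 m or z of turnip_b in the frame of pan above 0.045 m)); the robot touches nothing.
It fails at once if the pan is lifted (more than 12 mm) or tipped (more than 0.2 rad) (height (world z) of pan above 0.012 m or angle between pan's own z axis and vertical above 0.2 rad).
It fails at once if a turnip is lifted in or leaves the pan ((horizontal distance between turnip_a and pan above 0.075 m or z of turnip_a in the frame of pan above 0.045 m) or (horizontal distance between turnip_b and pan above 0.075 m or z of turnip_b in the frame of pan above 0.045 m)).
It fails at once if another thing on the counter is shifted by more than 30 mm, or lifted (distance of any of turnip_c, turnip_d, sauce, bowl, cup, spoon, jar from where it was at the start of the episode above 0.03 m or height (world z) of any of turnip_c, turnip_d, sauce, bowl, cup, spoon, jar above 0.02 m).
It also fails if it takes over 59 s, if anything falls off the work surface, if the arm or the gripper's body presses on something with over 40 N, if the wrist force passes 120 N, or if a joint passes its speed limit or range.

## Robot

A 6-joint arm with a two-finger parallel gripper is mounted at the origin on the work surface. World frame = base frame: x ahead of the robot, y to its left, z up, the work surface at z = 0. Lengths are in m, angles in rad, forces in N, time in s.
With the tool pointing down it reaches from about 0.35 to 0.975 m from the base axis. Payload 4.9 kg.
Tool frame: the origin (TCP) lies on the centre line of the jaws, within the pads' length; the fingertips stand ctrl.tcp_to_tips ahead of it and the grasp point (between the pads) lies 3 mm ahead of it (ctrl.tcp_to_tips is the distance from the TCP to the fingertips, in m); z points along the fingers, y is the direction in which the jaws open and shut (so a half turn about z gives the same grasp; the last joint's range is limited). The gripper opens to 85 mm and grips with 20 to 120 N. Pads are 22 mm wide; open, the fingers measure 114 mm over their backs; the gripper's body (76 mm by 85 mm) begins 54 mm behind the grasp point. The pads swing forward as they close: fully open they stand 13 mm farther back than shut.
Start: joints at [-1.46, 0.053, 1.613, -0, 1.476, -0.119], TCP at [0.142, -0.609, 0.231] pointing down, gripper open.
Joint ranges: [-3.01, 3.01], [-1.01, 2.22], [0.06, 2.58], [-1.02, 4.17], [0.09, 2.62], [-3.14, 3.14]. Speed limits (rad/s): [2.57, 2.57, 3.14, 3.14, 3.14, 3.14].

## Interface

Orientations are given as a rotation vector (axis times angle).
In Python, from station import ctrl, vision gives the robot as it stands.
- The arm moves only by the tool jog_arm, never from a script. Its argument "deltas" is a list of rows, each a list of 7 numbers: the turn, a rotation vector about the tool's x, y, z in rad, then the shift along the tool's x, y, z in cm, then the opening, from 0 (shut) to 1 (fully open). A call has 1 to 12 rows; each row shifts and turns the commanded pose from where the row before left it, along the tool's axes as they then stand; what a row does not reach is not made up. A row lasts 1/12 s, in which the tool goes at most 41.7 mm and 7.16 degrees, less where a joint would pass 70% of its speed; a pose out of reach is approached as far as the arm can. A call with a gripper value outside its range is refused whole. The fingers move at their own pace and stop on an object; "grip_force" is the grip in N (left out, the last holds). Time passes only in rows, so rows that do not move let the fingers close. It gives the time, the measured TCP pose, the force and the opening at its end, in the units of the state.
- ctrl.get_obs(): the state, without advancing time (a new reading comes with each control period).
- vision.get_image(name): name is "scene" or "top" or "wrist"; returns (picture, depth): 400x640x3 uint8, red, green, blue; 400x640 float32, m along the optical axis (not along the pixel's ray), 0 where there is no reading.
- vision.calibration(name): a dict with "fx", "fy", "cx", "cy" (pixels), "rvec" (rotation vector, rad) and "tvec" (3), from world to camera coordinates, as OpenCV has them; the wrist camera has in their place "hand_eye" (4x4, takes a point from camera to tool coordinates, whose origin is the TCP and whose axes are the flange's). Camera axes: x right, y down, z forward; pixel columns grow to the right and rows downward; lengths in m; the calibration is good to about 2 mm. A picture is of the moment at which its call begins: read the wrist's pose just before it. calibration takes no time and is no camera call.
- ctrl.finish_job(): hands the job in, once; it reports no verdict.
The state is a dict: "t": time; "q": joint angles; "dq": joint speeds; "effort": joint torques, N m; "tool_pos": TCP position; "tool_rot": TCP orientation; "contact_force": force on the tool from outside, world axes, zero at the start; "wrist_torque": the same for the moment, N m; "opening": finger opening in m.
Only numpy, scipy, OpenCV 4.12 (cv2) and the standard library are available. Lean on these libraries where they do the work, as an engineer would, in place of code of your own. Each camera call takes 0.05 s, during which the arm holds its last target. There are 200 camera calls.

## Working session

There is one attempt and no reset: what is moved stays moved. The work goes in short steps, Python scripts to look and compute and a tool call to move; the robot and the scene stay as the last step left them, time stands still between calls to the robot, and variables do not carry over. Pictures are saved under pics/ and viewed, about 8 in all and at most 12, crops included, and the job is handed in when it is done.

Besides the shell and the picture viewer there is one more tool, called after "Request:" as name(argument=value, ...), one argument or row to a line, values as JSON. jog_arm: Moves the arm, as the interface text tells. Its arguments: {"type":"object","properties":{"deltas":{"type":"array"},"grip_force":{"type":"number"}},"required":["deltas"]}

```bash
mkdir -p pics; ls; cat > h.py <<'E'
import numpy as np,cv2
from station import ctrl,vision
def save(n,im): cv2.imwrite('pics/'+n,cv2.cvtColor(im,cv2.COLOR_RGB2BGR))
def points(name,depth):
    c=vision.calibration(name); v,u=np.mgrid[:400,:640]
    P=np.stack([(u-c['cx'])/c['fx']*depth,(v-c['cy'])/c['fy']*depth,depth],-1)
    if 'hand_eye' in c:
        o=ctrl.get_obs(); R=cv2.Rodrigues(np.array(o['tool_rot']))[0]; H=np.array(c['hand_eye'])
        return (P@H[:3,:3].T+H[:3,3])@R.T+np.array(o['tool_pos'])
    R=cv2.Rodrigues(np.array(c['rvec'],float))[0]
    return (P-np.array(c['tvec']).ravel())@R
E
python3 - <<'E'
from h import *
for n in('scene','top'):
    im,d=vision.get_image(n); save(n+'.png',im); np.savez(n+'.npz',im=im,P=points(n,d),d=d)
    print(n,vision.calibration(n))
o=ctrl.get_obs();print(o,ctrl.tcp_to_tips)
E
```

```text
pics
scene {'fx': 443.0795128058924, 'fy': 443.0795128058924, 'cx': 319.11091909391524, 'cy': 205.69636972071052, 'rvec': array([ 0.94203044,  2.60402683, -0.8953513 ]), 'tvec': array([ 0.4312961 , -0.20676139,  1.3558876 ])}
top {'fx': 477.60276157128413, 'fy': 477.60276157128413, 'cx': 323.5972332132536, 'cy': 195.41321728193566, 'rvec': array([ 2.10374683, -2.15188935,  0.21273831]), 'tvec': array([-7.29801299e-04,  5.83527698e-01,  1.18812252e+00])}
{'t': 0.1, 'q': array([-1.46003629e+00,  5.32752326e-02,  1.61415806e+00,  2.48822689e-05,
        1.47597875e+00, -1.18981453e-01]), 'dq': array([-0.00038779, -0.00016066, -0.00275116,  0.00091193,  0.00041178,
       -0.00061629]), 'effort': array([ 4.81812572e-05, -3.94905567e+01, -3.71363282e+01, -1.72828254e-04,
        3.92266302e-03,  1.04155635e-05]), 'tool_pos': array([ 0.14228506, -0.60801594,  0.22999481]), 'tool_rot': array([-3.11908147e+00, -3.59871740e-01, -5.06242912e-05]), 'contact_force': array([0.81193265, 0.82160098, 0.86444138]), 'wrist_torque': array([ 0.04889541,  0.00387593, -0.07616377]), 'opening': 0.08552848969803212} 0.022
```

View pics/scene.png

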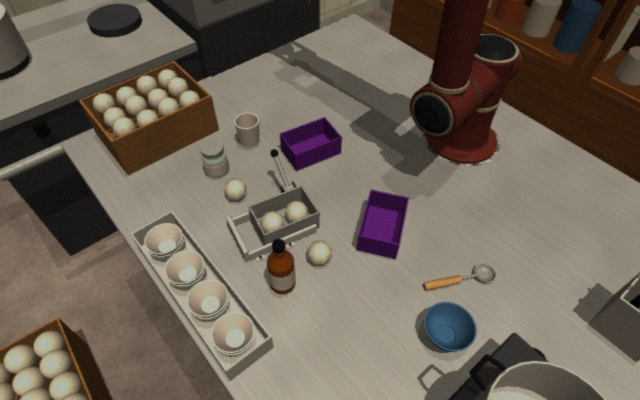

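View pics/top.png

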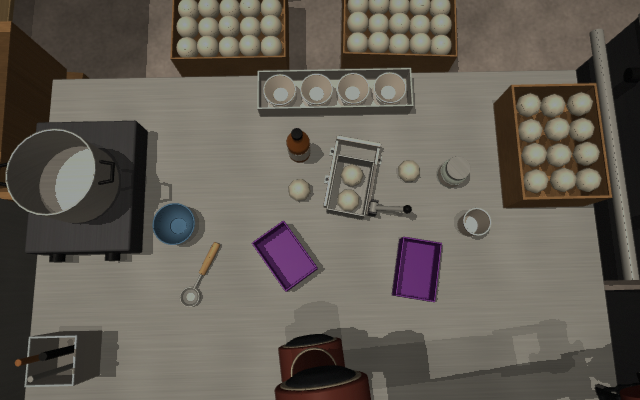

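The steel pan with two turnips sits in the holder at top (352,185), with the knob at (406,210). The two purple trays, at (285,256) and (417,268), are decoys. Next I'll measure, and enlarge one crop to confirm.

```bash
python3 - <<'E'
from h import *
Z=np.load('top.npz');P=Z['P'];im=Z['im']
u0,u1,v0,v1=280,480,120,240
save('crop.png',cv2.resize(im[v0:v1,u0:u1],None,fx=4,fy=4,interpolation=cv2.INTER_CUBIC))
for n in('top','scene'):
    Z=np.load(n+'.npz');P=Z['P'].reshape(-1,3);C=Z['im'].reshape(-1,3).astype(int)
    vv,uu=np.mgrid[:400,:640]
    if n=='top': m=(uu>318)&(uu<385)&(vv>130)&(vv<222)
    else: m=(uu>225)&(uu<322)&(vv>180)&(vv<258)
    m=m.ravel(); Q=P[m]; sat=C[m].max(1)-C[m].min(1)
    for lo,hi in((.02,.034),(.038,.05),(.058,.072)):
        q=Q[(Q[:,2]>lo)&(Q[:,2]<hi)]
        r=cv2.minAreaRect((q[:,:2]*1000).astype(np.float32)); print(n,lo,len(q),r,cv2.boxPoints(r).round().tolist())
    # knob: dark high blob
    if n=='top': k=(uu>396)&(uu<416)&(vv>200)&(vv<220)
    else: k=(uu>265)&(uu<284)&(vv>145)&(vv<160)
    k=k.ravel()&(C.max(1)<60); q=P[k]; q=q[q[:,2]>.08]; print('knob',len(q),np.median(q,0) if len(q) else 0, 'px',uu.ravel()[k].mean(),vv.ravel()[k].mean())
E
```

```text
top 0.02 611 ((630.3590698242188, -99.02175903320312), (141.97378540039062, 200.21829223632812), 77.8372802734375) [[518.0, -147.0], [713.0, -190.0], [743.0, -51.0], [547.0, -9.0]]
top 0.038 652 ((635.6279296875, -99.62871551513672), (130.209716796875, 213.19776916503906), 80.8868179321289) [[520.0, -147.0], [731.0, -181.0], [751.0, -52.0], [541.0, -18.0]]
top 0.058 382 ((603.8773193359375, -106.82376098632812), (146.7448272705078, 150.86917114257812), 77.75444793701172) [[515.0, -163.0], [662.0, -195.0], [693.0, -51.0], [546.0, -19.0]]
knob 57 [ 0.5338781  -0.21740408  0.11497062] px 406.7894736842105 208.859649122807
scene 0.02 913 ((639.901123046875, -101.56460571289062), (222.12168884277344, 248.04029846191406), 49.72726821899414) [[473.0, -106.0], [663.0, -266.0], [806.0, -97.0], [617.0, 63.0]]
scene 0.038 1150 ((639.0997924804688, -98.47007751464844), (221.298583984375, 267.0662536621094), 46.18179702758789) [[466.0, -86.0], [659.0, -271.0], [812.0, -111.0], [619.0, 74.0]]
scene 0.058 524 ((605.0120849609375, -97.82546997070312), (135.72561645507812, 150.9606170654297), 78.495849609375) [[518.0, -149.0], [665.0, -179.0], [693.0, -46.0], [545.0, -16.0]]
knob 41 [ 0.53814032 -0.21369142  0.11416194] px 276.3220338983051 151.54237288135593
```

View pics/crop.png

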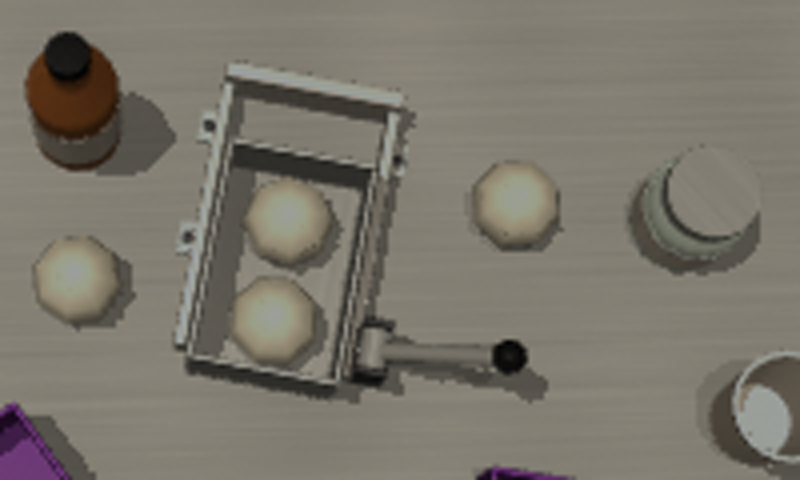

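The crop confirms it: steel pan in the bare-metal holder, pan rim corners about crop (188,360), (337,388), (375,165), (232,142), stop top edge (228,64)–(405,100), knob (509,356). I'll cast rays on these.

```bash
cat >> h.py <<'E'
def ray(name,u,v,z):
    c=vision.calibration(name);R=cv2.Rodrigues(np.array(c['rvec'],float))[0];t=np.array(c['tvec']).ravel()
    o=-R.T@t; d=R.T@np.array([(u-c['cx'])/c['fx'],(v-c['cy'])/c['fy'],1]); return o+d*(z-o[2])/d[2]
E
python3 - <<'E'
from h import *
for n,u,v,z in (('panNL',188,358,.065),('panNR',337,386,.065),('panFR',375,166,.065),('panFL',232,142,.065),('stopL out',229,64,.045),('stopR out',405,97,.045),('stopR in',402,107,.045),('stopL in',229,77,.045),('railNL out',178,348,.03),('railFL',215,80,.03),('knob',509,356,.107)):
    print(n,(ray('top',280+u/4,120+v/4,z)*1000).round())
Z=np.load('top.npz')
P=Z['P']
for u,v in((205,300),):
    pass
# rotate points to holder-ish yaw and list histogram edges of z bands
th=np.radians(-12);e=np.array([np.cos(th),np.sin(th)]);l=np.array([-e[1],e[0]])
for n in('top','scene'):
    P=np.load(n+'.npz')['P'].reshape(-1,3);a=P[:,:2]@e*1000;b=P[:,:2]@l*1000
    print(n,'ctr guess a,b',np.array([.609,-.083])@e*1000,np.array([.609,-.083])@l*1000)
    for lab,m,ax in(('rim far/near',(P[:,2]>.06)&(P[:,2]<.07)&(abs(b-45)<35)&(abs(a-610)<110),a),('rim sides',(P[:,2]>.06)&(P[:,2]<.07)&(abs(a-620)<50)&(abs(b-45)<75),b),('stop',(P[:,2]>.042)&(P[:,2]<.048)&(abs(b-45)<40)&(a>700)&(a<790),a),('rails',(P[:,2]>.026)&(P[:,2]<.034)&(abs(a-700)<30)&(abs(b-45)<80),b)):
        h,x=np.histogram(ax[m],bins=np.arange(-50,800,4)); print(lab,[(int(x[i]),int(h[i])) for i in np.nonzero(h)[0] if h[i]>2])
E
```

```text
panNL [544. -22.  65.]
panNR [ 524. -117.   65.]
panFR [ 669. -147.   65.]
panFL [687. -54.  65.]
stopL out [747. -55.  45.]
stopR out [ 722. -172.   45.]
stopR in [ 715. -170.   45.]
stopL in [738. -54.  45.]
railNL out [557. -16.  30.]
railFL [741. -45.  30.]
knob [ 535. -220.  107.]
top ctr guess a,b 612.9485591847616 45.43196884710955
rim far/near [(534, 8), (538, 39), (682, 31), (686, 18)]
rim sides [(-6, 46), (-2, 10), (90, 49), (94, 5)]
stop [(734, 27), (738, 29), (742, 29)]
rails [(-18, 17), (-14, 27), (-10, 8), (94, 4), (98, 29), (102, 23)]
scene ctr guess a,b 612.9485591847616 45.43196884710955
rim far/near [(534, 9), (538, 41), (682, 27), (686, 16)]
rim sides [(-30, 3), (-10, 3), (-6, 39), (-2, 51), (90, 46), (94, 55)]
stop [(734, 40), (738, 39), (742, 42)]
rails [(-18, 14), (-14, 20), (-10, 25), (-6, 3), (50, 4), (54, 5), (90, 8), (94, 9), (98, 27), (102, 41), (106, 6)]
```

Request:
jog_arm(
  deltas=[
    [0, 0, 0.11, 0, 0, 0, 0],
    [0, 0, 0.11, 0, 0, 0, 0],
    [0, 0, 0.11, 0, 0, 0, 0],
    [0, 0, 0.108, 0, 0, 0, 0],
    [0, 0, 0, 1.2, -3.2, 0, 0],
    [0, 0, 0, 1.2, -3.2, 0, 0],
    [0, 0, 0, 1.2, -3.2, 0, 0],
    [0, 0, 0, 1.2, -3.2, 0, 0],
    [0, 0, 0, 1.2, -3.2, 0, 0],
    [0, 0, 0, 1.2, -3.2, 0, 0],
    [0, 0, 0, 1.2, -3.2, 0, 0],
    [0, 0, 0, 1.2, -3.2, 0, 0],
  ],
)

```text
t: 1.1
tool_pos: [0.2896, -0.3762, 0.2305]
tool_rot: [-3.124, 0.327, 0.0]
contact_force: [1.0, -0.2, 0.6]
opening: 0.0001
```

Request:
jog_arm(
  deltas=[
    [0, 0, 0, 1.2, -3.2, 0, 0],
    [0, 0, 0, 1.2, -3.2, 0, 0],
    [0, 0, 0, 1.2, -3.2, 0, 0],
    [0, 0, 0, 1.2, -3.2, 0, 0],
    [0, 0, 0, 1.2, -3.2, 0, 0],
    [0, 0, 0, 1.2, -3.2, 0, 0],
    [0, 0, 0, 1.2, -3.2, 0, 0],
    [0, 0, 0, 1.2, -3.2, 0, 0],
    [0, 0, 0, 1.2, -3.2, 0, 0],
    [0, 0, 0, 0, 0, 0, 0],
    [0, 0, 0, 0, 0, 0, 0],
  ],
)

```text
t: 2.02
tool_pos: [0.4546, -0.117, 0.2306]
tool_rot: [-3.125, 0.321, 0.002]
contact_force: [0.7, -0.1, -0.2]
opening: 0.0001
```

```bash
cat >> h.py <<'E'
th=np.radians(-12);e=np.array([np.cos(th),np.sin(th)]);l=np.array([-e[1],e[0]])
def st():
    o=ctrl.get_obs();p=np.array(o['tool_pos']);R=cv2.Rodrigues(np.array(o['tool_rot']))[0]
    print('t',o['t'],'a,b,z',(p[:2]@e*1000).round(1),(p[:2]@l*1000).round(1),(p[2]*1000).round(1),'F a,b,z',np.round([np.array(o['contact_force'])[:2]@e,np.array(o['contact_force'])[:2]@l,o['contact_force'][2]],1),'yaw',np.degrees(np.arctan2(R[1,0],R[0,0])).round(2),'zaxis',R[:,2].round(3),'op',round(o['opening'],4),'q6',o['q'][5].round(2))
E
python3 -c "
from h import *
st()
im,d=vision.get_image('wrist');save('w1.png',im)"
```

```text
t 2.0167 a,b,z 469.0 -19.9 230.6 F a,b,z [ 0.7  0.1 -0.2] yaw -11.72 zaxis [-0.001  0.    -1.   ] op 0.0001 q6 1.36
```

View pics/w1.png

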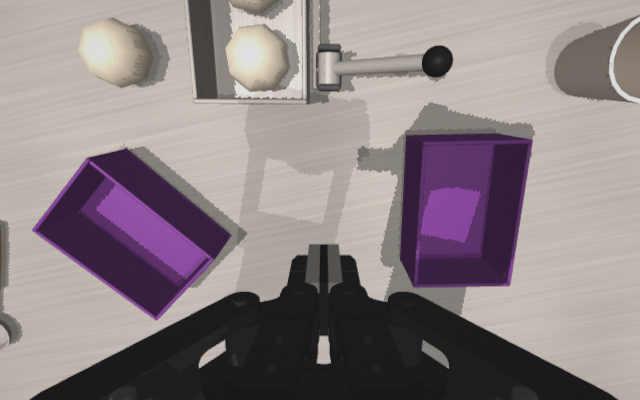

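The view shows the pan's near rim level at row 100 (cols 192–310), the knob at (437,61) and the purple trays clear of the approach lane.

Request:
jog_arm(
  deltas=[
    [0, 0, 0, 1.5, -3.25, 0, 0],
    [0, 0, 0, 1.5, -3.25, 0, 0],
    [0, 0, 0, 0, 0, 3.2, 0],
    [0, 0, 0, 0, 0, 3.2, 0],
    [0, 0, 0, 0, 0, 3.2, 0],
    [0, 0, 0, 0, 0, 3.2, 0],
    [0, 0, 0, 0, 0, 3.2, 0],
    [0, 0, 0, 0, 0, 2.2, 0],
    [0, 0, 0, 0, 0, 1.0, 0],
    [0, 0, 0, 0, 0, 0, 0],
    [0, 0, 0, 0, 0, 0, 0],
  ],
)

```text
t: 2.98
tool_pos: [0.4973, -0.062, 0.0396]
tool_rot: [3.124, -0.329, 0.0]
contact_force: [-1.0, 0.0, 1.2]
opening: -0.0002
```

```bash
python3 -c "
from h import *
st()"
```

```text
t 2.9833 a,b,z 499.3 42.8 39.6 F a,b,z [-1.  -0.2  1.2] yaw -12.01 zaxis [ 0. -0. -1.] op -0.0002 q6 1.51
```

Request:
jog_arm(
  deltas=[
    [0, 0, 0, 1.0, -0.1, 0, 0],
    [0, 0, 0, 0.8, -0.1, 0, 0],
    [0, 0, 0, 0.4, 0, 0, 0],
    [0, 0, 0, 0.4, 0, 0, 0],
    [0, 0, 0, 0.4, 0, 0, 0],
    [0, 0, 0, 0.4, 0, 0, 0],
    [0, 0, 0, 0.4, 0, 0, 0],
    [0, 0, 0, 0.4, 0, 0, 0],
    [0, 0, 0, 0.4, 0, 0, 0],
    [0, 0, 0, 0.4, 0, 0, 0],
    [0, 0, 0, 0.4, 0, 0, 0],
    [0, 0, 0, 0.4, 0, 0, 0],
  ],
)

```text
t: 3.98
tool_pos: [0.5546, -0.0711, 0.0389]
tool_rot: [-3.125, 0.326, 0.0]
contact_force: [-2.6, 1.1, 1.5]
opening: -0.0002
```

```bash
python3 -c "
from h import *
st()"
```

```text
t 3.9833 a,b,z 557.3 45.7 38.9 F a,b,z [-2.7  0.5  1.5] yaw -11.93 zaxis [-0.  0. -1.] op -0.0002 q6 1.52
```

Request:
jog_arm(
  deltas=[
    [0, 0, 0, 0.3, 0, 0, 0],
    [0, 0, 0, 0.3, 0, 0, 0],
    [0, 0, 0, 0.3, 0, 0, 0],
    [0, 0, 0, 0.2, 0, 0, 0],
    [0, 0, 0, 0.2, 0, 0, 0],
    [0, 0, 0, 0, 0, 0, 0],
  ],
)

```text
t: 4.48
tool_pos: [0.5676, -0.0739, 0.0391]
tool_rot: [3.125, -0.327, 0.001]
contact_force: [-1.5, 0.4, -1.1]
opening: 0.0002
```

Request:
jog_arm(
  deltas=[
    [0, 0, 0, 0.2, 0, 0, 0],
    [0, 0, 0, 0, 0, 0, 0],
  ],
)

```text
t: 4.65
tool_pos: [0.5694, -0.0743, 0.0391]
tool_rot: [3.125, -0.327, 0.001]
contact_force: [-0.7, 0.6, -1.6]
opening: -0.0
```

Request:
jog_arm(
  deltas=[
    [0, 0, 0, 0.2, 0, 0, 0],
    [0, 0, 0, 0, 0, 0, 0],
  ],
)

```text
t: 4.82
tool_pos: [0.5713, -0.0747, 0.0392]
tool_rot: [3.125, -0.326, 0.001]
contact_force: [-1.5, -0.3, -0.5]
opening: -0.0
```

```bash
python3 -c "
from h import *
st()"
```

```text
t 4.8167 a,b,z 574.4 45.7 39.2 F a,b,z [-1.4 -0.6 -0.5] yaw -11.93 zaxis [ 0.001 -0.    -1.   ] op -0.0 q6 1.52
```

```bash
cat >> h.py <<'E'
def meas():
  for n in('top','scene'):
    im,d=vision.get_image(n);P=points(n,d).reshape(-1,3);a=P[:,:2]@e*1000;b=P[:,:2]@l*1000
    for lab,m,ax in(('rim far/near',(P[:,2]>.061)&(P[:,2]<.069)&(abs(b-45)<40)&(abs(a-625)<110),a),('rim sides',(P[:,2]>.061)&(P[:,2]<.069)&(abs(a-650)<50)&(abs(b-45)<75),b),('stop',(P[:,2]>.042)&(P[:,2]<.048)&(abs(b-45)<40)&(a>715)&(a<790),a)):
        h,x=np.histogram(ax[m],bins=np.arange(-50,800,2)); print(n,lab,[(int(x[i]),int(h[i])) for i in np.nonzero(h)[0] if h[i]>2])
  return im
E
python3 -c "
from h import *
meas();im,d=vision.get_image('wrist');save('w2.png',im)"
```

```text
top rim far/near [(728, 9), (730, 21), (732, 12), (734, 5)]
top rim sides [(-4, 3), (-2, 3)]
top stop [(728, 5), (730, 17), (740, 13), (742, 12), (744, 8)]
scene rim far/near [(582, 7), (584, 18), (586, 23), (728, 6), (730, 21), (732, 20)]
scene rim sides [(-6, 8), (-4, 25), (-2, 36), (0, 6), (90, 4), (92, 32), (94, 49), (96, 7)]
scene stop [(714, 4), (716, 5), (732, 7), (734, 20), (736, 17), (738, 17), (740, 21), (742, 22), (744, 22)]
```

View pics/w2.png

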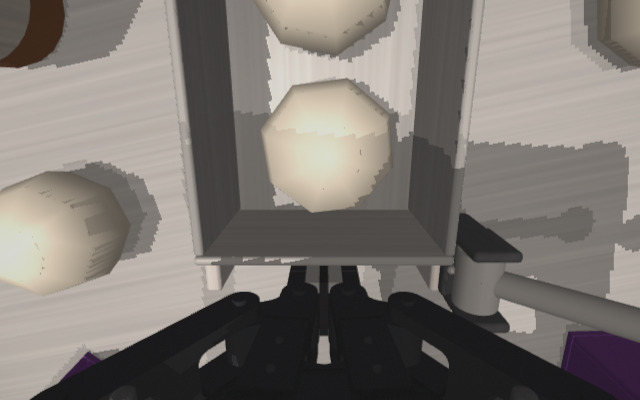

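The wrist view shows the pan nearly home (near rim at row 260, turnips still inside). I'll keep pushing until the stop reacts.

Request:
jog_arm(
  deltas=[
    [0, 0, 0, 0.15, 0, 0, 0],
    [0, 0, 0, 0, 0, 0, 0],
  ],
)

```text
t: 5.13
tool_pos: [0.5717, -0.0747, 0.0392]
tool_rot: [-3.124, 0.326, 0.004]
contact_force: [-5.5, 0.6, 3.0]
opening: -0.0001
```

Request:
jog_arm(
  deltas=[
    [0, 0, 0, 0.15, 0, 0, 0],
    [0, 0, 0, 0, 0, 0, 0],
  ],
)

```text
t: 5.3
tool_pos: [0.5717, -0.0747, 0.0391]
tool_rot: [-3.124, 0.326, 0.011]
contact_force: [-10.8, 1.8, 6.8]
opening: 0.0002
```

Request:
jog_arm(
  deltas=[
    [0, 0, 0, 0.15, 0, 0, 0],
    [0, 0, 0, 0, 0, 0, 0],
  ],
)

```text
t: 5.47
tool_pos: [0.5716, -0.0747, 0.0388]
tool_rot: [-3.124, 0.326, 0.017]
contact_force: [-16.8, 2.5, 10.7]
opening: -0.0001
```

Force rises with no further travel, so the pan is at the stop. Next I'll back off, rise, and go to the outer side of the knob.

Request:
jog_arm(
  deltas=[
    [0, 0, 0, -0.5, 0, 0, 0],
    [0, 0, 0, -1.5, 0, 0, 0],
    [0, 0, 0, -2.5, 0, 0, 0],
    [0, 0, 0, 0, 0, -3.2, 0],
    [0, 0, 0, 0, 0, -3.2, 0],
    [0, 0, 0, 0, 0, -3.2, 0],
    [0, 0, 0, 0, 0, -3.2, 0],
    [0, 0, 0, 0, 0, -3.2, 0],
    [0, 0, 0, 0, 0, -3.0, 0],
    [0, 0, 0, 0, 0, 0, 0],
  ],
)

```text
t: 6.3
tool_pos: [0.5356, -0.0673, 0.2383]
tool_rot: [3.122, -0.326, 0.025]
contact_force: [1.1, -0.1, 0.9]
opening: 0.0004
```

Request:
jog_arm(
  deltas=[
    [0, 0, 0, 0.6, 3.3, 0, 0],
    [0, 0, 0, 0.6, 3.3, 0, 0],
    [0, 0, 0, 0.6, 3.3, 0, 0],
    [0, 0, 0, 0.6, 3.3, 0, 0],
    [0, 0, 0, 0.6, 3.3, 0, 0],
    [0, 0, 0, 0.6, 3.3, 0, 0],
    [0, 0, 0, 0, 0, 0, 0],
    [0, 0, 0, 0, 0, 0, 0],
  ],
)

```text
t: 6.97
tool_pos: [0.5257, -0.269, 0.2289]
tool_rot: [3.124, -0.331, 0.001]
contact_force: [0.3, 0.3, -0.6]
opening: 0.0001
```

```bash
python3 -c "
from h import *
st();meas();im,d=vision.get_image('wrist');save('w3.png',im)"
```

```text
t 6.9667 a,b,z 570.1 -153.8 228.9 F a,b,z [ 0.2  0.4 -0.6] yaw -12.09 zaxis [ 0.001 -0.    -1.   ] op 0.0001 q6 1.18
top rim far/near [(584, 20), (586, 18), (588, 8), (730, 22), (732, 18), (734, 3)]
top rim sides [(-6, 11), (-4, 24), (-2, 20), (90, 9), (92, 25), (94, 13)]
top stop [(714, 3), (716, 6), (728, 6), (730, 13), (732, 4), (740, 8), (742, 14), (744, 7)]
scene rim far/near [(584, 20), (586, 23), (588, 4), (728, 5), (730, 23), (732, 23)]
scene rim sides [(-6, 7), (-4, 20), (-2, 38), (0, 13), (90, 4), (92, 23), (94, 46), (96, 14)]
scene stop [(714, 4), (716, 5), (718, 4), (732, 9), (734, 22), (736, 20), (738, 17), (740, 19), (742, 24), (744, 22)]
```

View pics/w3.png

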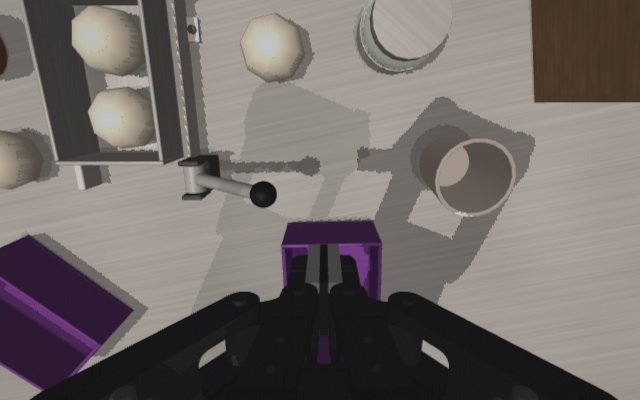

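Pan measures home (584.5–733.5 along the rail axis, stop at about 734). Lever at (190–262,175–195) in the view is still open. I'll descend outside the knob.

Request:
jog_arm(
  deltas=[
    [0, 0, 0, 0, 0, 3.0, 0],
    [0, 0, 0, 0, 0, 3.0, 0],
    [0, 0, 0, 0, 0, 3.0, 0],
    [0, 0, 0, 0, 0, 2.2, 0],
    [0, 0, 0, 0, 0, 0, 0],
    [0, 0, 0, 0, -1.3, 0, 0],
    [0, 0, 0, 0, -1.3, 0, 0],
    [0, 0, 0, 0, -0.7, -0.45, 0],
    [0, 0, 0, 0, -0.7, -0.45, 0],
    [0, 0, 0, 0, -0.7, -0.45, 0],
    [0, 0, 0, 0, -0.7, -0.45, 0],
  ],
)

```text
t: 8.03
tool_pos: [0.5378, -0.214, 0.1372]
tool_rot: [3.124, -0.325, 0.004]
contact_force: [-0.4, -0.2, -0.5]
opening: 0.0001
```

```bash
python3 -c "
from h import *
st()"
```

```text
t 8.0333 a,b,z 570.5 -97.5 137.2 F a,b,z [-0.3 -0.3 -0.5] yaw -11.9 zaxis [ 0.002 -0.001 -1.   ] op 0.0001 q6 1.27
```

```bash
python3 -c "
from h import *
im,d=vision.get_image('scene');save('s2.png',cv2.resize(im[90:260,200:360],None,fx=4,fy=3.5))"
```

```text
(no output)
```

View pics/s2.png

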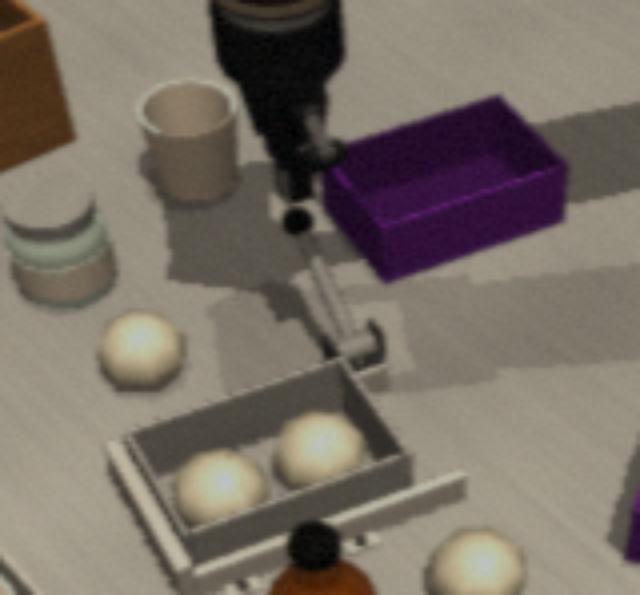

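Fingers are next to the knob, at crop (297,220), but it's unclear whether they're engaged. I'll check the knob's 3D position.

```bash
cat >> h.py <<'E'
def lever(v=1):
  for n in('top','scene'):
    im,d=vision.get_image(n);P=points(n,d).reshape(-1,3);a=P[:,:2]@e*1000;b=P[:,:2]@l*1000;z=P[:,2]*1000
    m=(abs(a-569)<14)&(b>-130)&(b<90)&(z>50)&(z<160)
    h={}
    for i in np.nonzero(m)[0]: h.setdefault(int(b[i]//8*8),[]).append(z[i])
    print(n,{k:(len(x),int(min(x)),int(max(x))) for k,x in sorted(h.items())})
E
python3 -c "
from h import *
lever()"
```

```text
top {-112: (7, 108, 114), -104: (13, 104, 147), -96: (18, 94, 159), -88: (12, 92, 153), -56: (14, 65, 77), -48: (14, 60, 73), -40: (17, 50, 69), -32: (28, 50, 59), -24: (29, 50, 58), -16: (1, 50, 50)}
scene {-112: (7, 114, 119), -104: (32, 103, 158), -96: (50, 95, 159), -88: (41, 89, 158), -80: (17, 80, 101), -72: (19, 80, 96), -64: (18, 72, 84), -56: (16, 65, 79), -48: (18, 57, 73), -40: (15, 55, 66), -32: (23, 54, 63), -24: (34, 50, 62), -16: (9, 50, 53)}
```

The lever hasn't moved: the tips are thinner than assumed (about ±8 mm) and rode up over the knob. I'll go back out, lower, and push before rising.

Request:
jog_arm(
  deltas=[
    [0, 0, 0, 0, 0, -1.5, 0],
    [0, 0, 0, 0, 2.0, 0, 0],
    [0, 0, 0, 0, 2.5, 0, 0],
    [0, 0, 0, 0, 0, 2.2, 0],
    [0, 0, 0, 0, 0, 2.0, 0],
    [0, 0, 0, 0, 0, 0, 0],
  ],
)

```text
t: 8.68
tool_pos: [0.5245, -0.2578, 0.1033]
tool_rot: [-3.121, 0.328, 0.012]
contact_force: [-1.1, 0.8, -0.5]
opening: -0.0
```

Request:
jog_arm(
  deltas=[
    [0, 0, 0, 0, -0.8, 0, 0],
    [0, 0, 0, 0, -0.8, 0, 0],
    [0, 0, 0, 0, -0.8, 0, 0],
    [0, 0, 0, 0, -0.8, 0, 0],
    [0, 0, 0, 0, -0.4, 0, 0],
    [0, 0, 0, 0, 0, 0, 0],
  ],
)

```text
t: 9.18
tool_pos: [0.5351, -0.2299, 0.1147]
tool_rot: [3.107, -0.321, 0.002]
contact_force: [-13.7, -17.5, 15.1]
opening: -0.0001
```

```bash
python3 -c "
from h import *
st();lever()"
```

```text
t 9.1833 a,b,z 571.3 -113.7 114.7 F a,b,z [ -9.8 -20.   15.1] yaw -11.79 zaxis [-0.001 -0.018 -1.   ] op -0.0001 q6 1.26
top {-112: (6, 117, 131), -104: (19, 112, 145), -96: (4, 111, 119), -72: (6, 78, 92), -64: (17, 70, 89), -56: (13, 70, 80), -48: (15, 59, 74), -40: (16, 50, 69), -32: (33, 50, 59), -24: (28, 51, 58), -16: (3, 50, 51)}
scene {-128: (2, 117, 150), -120: (6, 123, 157), -112: (34, 116, 159), -104: (46, 110, 159), -96: (41, 101, 124), -88: (17, 95, 116), -80: (21, 91, 107), -72: (23, 80, 99), -64: (20, 73, 93), -56: (17, 69, 81), -48: (21, 63, 76), -40: (15, 58, 70), -32: (25, 53, 63), -24: (32, 50, 60), -16: (6, 50, 53)}
```

The knob is rubbing on the pads and jamming (20 N), because I push flat while it must rise. I'll follow its arc instead, starting upward.

Request:
jog_arm(
  deltas=[
    [0, 0, 0, 0, 0, -0.7, 0],
    [0, 0, 0, 0, -0.2, -0.6, 0],
    [0, 0, 0, 0, -0.6, -0.7, 0],
    [0, 0, 0, 0, -0.8, -0.6, 0],
    [0, 0, 0, 0, 0, 0, 0],
  ],
)

```text
t: 9.7
tool_pos: [0.5399, -0.2061, 0.1366]
tool_rot: [3.125, -0.324, 0.006]
contact_force: [0.6, 0.2, 0.4]
opening: -0.0003
```

```bash
python3 -c "
from h import *
st();lever()"
```

```text
t 9.7 a,b,z 570.9 -89.4 136.6 F a,b,z [0.5 0.3 0.4] yaw -11.82 zaxis [ 0.004 -0.    -1.   ] op -0.0003 q6 1.28
top {-112: (5, 104, 112), -104: (10, 101, 115), -96: (8, 97, 149), -88: (20, 92, 158), -80: (13, 86, 158), -48: (10, 60, 70), -40: (17, 50, 65), -32: (30, 50, 59), -24: (29, 50, 58), -16: (4, 50, 52)}
scene {-112: (3, 112, 117), -104: (23, 103, 150), -96: (37, 96, 157), -88: (41, 94, 158), -80: (43, 81, 159), -72: (17, 77, 93), -64: (18, 73, 86), -56: (17, 62, 78), -48: (19, 59, 73), -40: (18, 50, 66), -32: (19, 52, 63), -24: (34, 50, 61), -16: (6, 50, 54), 32: (1, 61, 61)}
```

The fingers' outer backs are stepped, and the knob caught under them. The pad-edge side (tool x) worked flush on the pan, so I'll rise, turn 90° and tilt the tips under the knob so that face pushes along the arc.

Request:
jog_arm(
  deltas=[
    [0, 0, 0, 0, 0, -3.0, 0],
    [0, 0, 0, 0, 0, -3.5, 0],
    [0, 0, 0, 0, 0, -3.5, 0],
    [0, 0, 0, 0, 3.5, 0, 0],
    [0, 0, 0, 0, 3.5, 0, 0],
    [0, 0, -0.12, 0, 0, 0, 0],
    [0, 0, -0.12, 0, 0, 0, 0],
    [0, 0, -0.12, 0, 0, 0, 0],
    [0, 0, -0.12, 0, 0, 0, 0],
    [0, 0, -0.12, 0, 0, 0, 0],
    [0, 0, -0.12, 0, 0, 0, 0],
    [0, 0, -0.12, 0, 0, 0, 0],
  ],
)

```text
t: 10.8
tool_pos: [0.5236, -0.2757, 0.2332]
tool_rot: [-2.982, -0.985, 0.001]
contact_force: [-0.1, 0.6, 0.4]
opening: -0.0005
```

Request:
jog_arm(
  deltas=[
    [0, 0, -0.12, 0, 0, 0, 0],
    [0, 0, -0.12, 0, 0, 0, 0],
    [0, 0, -0.12, 0, 0, 0, 0],
    [0, 0, -0.12, 0, 0, 0, 0],
    [0, 0, -0.12, 0, 0, 0, 0],
    [0, 0, -0.12, 0, 0, 0, 0],
    [0, 0, 0, 0, 0, 0, 0],
    [0, 0, 0, 0, 0, 0, 0],
  ],
)

```text
t: 11.47
tool_pos: [0.5237, -0.2758, 0.2334]
tool_rot: [-2.453, -1.961, 0.0]
contact_force: [0.1, 0.1, 0.1]
opening: 0.0002
```

```bash
python3 -c "
from h import *
st();print(np.round(vision.calibration('wrist')['hand_eye'],3),ctrl.get_obs()['q'].round(2))"
```

```text
t 11.4667 a,b,z 569.6 -160.9 233.4 F a,b,z [0.1 0.1 0.1] yaw 77.3 zaxis [-0.001  0.001 -1.   ] op 0.0002 q6 -0.39
[[ 0.001 -0.959 -0.282  0.071]
 [ 1.     0.     0.002  0.001]
 [-0.002 -0.282  0.959 -0.143]
 [ 0.     0.     0.     1.   ]] [-0.61 -0.03  1.69  0.    1.48 -0.39]
```

Request:
jog_arm(
  deltas=[
    [0, 0.1, 0, 0, 0, 0, 0],
    [0, 0.1, 0, 0, 0, 0, 0],
    [0, 0.1, 0, 0, 0, 0, 0],
    [0, 0.1, 0, 0, 0, 0, 0],
    [0, 0.1, 0, 0, 0, 0, 0],
    [0, 0, 0, 0, 0, 0, 0],
    [0, 0, 0, -1.46, 0, 3.25, 0],
    [0, 0, 0, -1.46, 0, 3.25, 0],
    [0, 0, 0, -1.46, 0, 3.25, 0],
    [0, 0, 0, -1.46, 0, 3.25, 0],
    [0, 0, 0, 0, 0, 0, 0],
    [0, 0, 0, 0, 0, 0, 0],
  ],
)

```text
t: 12.47
tool_pos: [0.5252, -0.2636, 0.0904]
tool_rot: [-2.163, -1.733, -0.55]
contact_force: [0.0, 0.0, -0.3]
opening: -0.0002
```

```bash
python3 -c "
from h import *
st();im,d=vision.get_image('wrist');save('w4.png',im)"
```

```text
t 12.4667 a,b,z 568.5 -148.6 90.4 F a,b,z [ 0.   0.  -0.3] yaw 77.31 zaxis [ 0.1    0.47  -0.877] op -0.0002 q6 -0.67
```

View pics/w4.png

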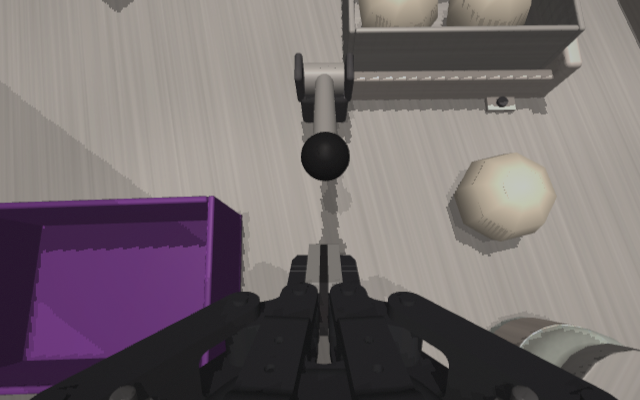

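The fingers are in line with the knob at (325,155), and the lever runs up to its hinge at (325,80). Now push along the arc.

Request:
jog_arm(
  deltas=[
    [0, 0, 0, 1.2, 0, 0.5, 0],
    [0, 0, 0, 1.3, 0, 0, 0],
    [0, 0, 0, 0.3, 0, 0, 0],
    [0, 0, 0, 0.95, 0, -0.3, 0],
    [0, 0, 0, 0.95, 0, -0.3, 0],
    [0, 0, 0, 1.0, 0, -0.1, 0],
    [0, 0, 0, 1.0, 0, -0.1, 0],
  ],
)

```text
t: 13.1
tool_pos: [0.5392, -0.2116, 0.13]
tool_rot: [-2.171, -1.742, -0.55]
contact_force: [-4.6, -7.1, 6.3]
opening: 0.0001
```

```bash
python3 -c "
from h import *
st();lever()"
```

```text
t 13.1 a,b,z 571.4 -94.9 130.0 F a,b,z [-3.  -7.9  6.3] yaw 77.53 zaxis [ 0.106  0.462 -0.881] op 0.0001 q6 -0.58
top {-112: (5, 140, 159), -104: (30, 143, 159), -96: (35, 128, 156), -88: (28, 128, 141), -80: (29, 119, 141), -72: (22, 108, 134), -64: (18, 99, 112), -56: (16, 86, 103), -48: (17, 69, 91), -40: (20, 53, 77), -32: (31, 50, 64), -24: (28, 50, 58), -16: (1, 50, 50)}
scene {-120: (1, 150, 150), -112: (4, 142, 158), -104: (31, 133, 159), -96: (50, 133, 159), -88: (17, 132, 148), -80: (29, 122, 142), -72: (41, 109, 140), -64: (28, 95, 121), -56: (23, 81, 104), -48: (28, 69, 94), -40: (27, 54, 84), -32: (29, 52, 71), -24: (30, 50, 58), -16: (6, 50, 54)}
```

The lever is now at about 0.56 rad from upright and following the tool. I'll continue past dead centre.

Request:
jog_arm(
  deltas=[
    [0, 0, 0, 1.0, 0, 0, 0],
    [0, 0, 0, 1.0, 0, 0.1, 0],
    [0, 0, 0, 1.0, 0, 0.1, 0],
    [0, 0, 0, 0.95, 0, 0.3, 0],
    [0, 0, 0, 0.95, 0, 0.3, 0],
    [0, 0, 0, 0.9, 0, 0.4, 0],
  ],
)

```text
t: 13.7
tool_pos: [0.5523, -0.1544, 0.1506]
tool_rot: [-2.165, -1.741, -0.557]
contact_force: [-8.5, -0.1, 16.7]
opening: 0.0001
```

```bash
python3 -c "
from h import *
st();lever()"
```

```text
t 13.7 a,b,z 572.3 -36.2 150.6 F a,b,z [-8.3 -1.8 16.7] yaw 77.69 zaxis [ 0.107  0.467 -0.877] op 0.0001 q6 -0.49
top {-48: (2, 159, 159), -40: (9, 50, 159), -32: (42, 51, 159), -24: (57, 51, 156), -16: (3, 51, 151)}
scene {-48: (2, 148, 159), -40: (3, 52, 159), -32: (26, 52, 159), -24: (141, 50, 156), -16: (36, 50, 153)}
```

```bash
python3 -c "
from h import *
im,d=vision.get_image('scene');im2,d=vision.get_image('wrist');save('s3.png',np.hstack([cv2.resize(im[110:230,220:340],(400,400)),cv2.resize(im2[0:300,200:440],(320,400))]))"
```

```text
(no output)
```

View pics/s3.png

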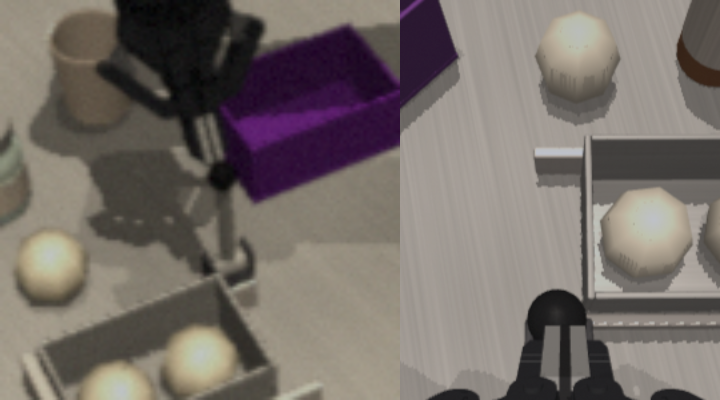

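The lever is about upright, and the tips bear high on the knob's outer side. I'll back off a little and slide lower along the finger axis, then push.

Request:
jog_arm(
  deltas=[
    [0, 0, 0, -0.7, 0, 0, 0],
    [0, 0, 0, -0.4, 0, 0.7, 0],
    [0, 0, 0, -0.2, 0, 0.8, 0],
    [0, 0, 0, 0, 0, 0, 0],
  ],
)

```text
t: 14.23
tool_pos: [0.5497, -0.1576, 0.1246]
tool_rot: [-2.166, -1.737, -0.552]
contact_force: [-1.0, 0.7, -0.6]
opening: 0.0001
```

```bash
python3 -c "
from h import *
st();lever()"
```

```text
t 14.2333 a,b,z 570.5 -39.9 124.6 F a,b,z [-1.1  0.5 -0.6] yaw 77.45 zaxis [ 0.104  0.468 -0.878] op 0.0001 q6 -0.52
top {-64: (2, 156, 159), -56: (14, 132, 159), -48: (41, 135, 159), -40: (25, 51, 152), -32: (43, 50, 157), -24: (61, 50, 156), -16: (6, 53, 152)}
scene {-64: (4, 150, 157), -56: (26, 135, 159), -48: (62, 122, 159), -40: (15, 128, 152), -32: (23, 52, 156), -24: (149, 50, 157), -16: (29, 50, 158)}
```

Now the tips are well below the knob with the lever at upright. Push it inward.

Request:
jog_arm(
  deltas=[
    [0, 0, 0, 0.8, 0, 0.4, 0],
    [0, 0, 0, 0.8, 0, 0.4, 0],
    [0, 0, 0, 0.8, 0, 0.4, 0],
    [0, 0, 0, 0.8, 0, 0.4, 0],
    [0, 0, 0, 0, 0, 0, 0],
    [0, 0, 0, 0, 0, 0, 0],
    [0, 0, 0, 0, 0, 0, 0],
  ],
)

```text
t: 14.92
tool_pos: [0.5579, -0.1232, 0.126]
tool_rot: [-2.166, -1.737, -0.553]
contact_force: [0.3, -0.0, 1.2]
opening: 0.0001
```

```bash
python3 -c "
from h import *
st();lever()"
```

```text
t 14.9167 a,b,z 571.3 -4.5 126.0 F a,b,z [0.3 0.  1.2] yaw 77.48 zaxis [ 0.104  0.468 -0.878] op 0.0001 q6 -0.47
top {-32: (7, 51, 57), -24: (20, 50, 148), -16: (33, 50, 159), -8: (47, 50, 154), 0: (19, 51, 139), 8: (13, 53, 57), 16: (14, 52, 61), 24: (14, 52, 61), 32: (15, 53, 61), 40: (14, 53, 64), 48: (14, 56, 67), 56: (14, 59, 71), 64: (20, 61, 73), 72: (25, 64, 75), 80: (8, 63, 69)}
scene {-32: (15, 51, 152), -24: (38, 50, 159), -16: (56, 50, 159), -8: (80, 51, 158), 0: (24, 52, 145), 8: (9, 51, 59), 16: (10, 54, 61), 24: (11, 56, 60), 32: (9, 56, 65), 40: (11, 55, 64), 48: (13, 59, 67), 56: (11, 60, 67), 64: (8, 59, 73), 72: (28, 61, 76), 80: (28, 56, 72)}
```

The lever snapped shut: knob at b≈74 mm, top about 73 mm, so its centre is about 62. I'll retract and verify.

Request:
jog_arm(
  deltas=[
    [0, 0, 0, 0, 0, -3, 0],
    [0, 0, 0, 0, 0, -3.5, 0],
    [0, 0, 0, 0, 0, -3.5, 0],
    [0, 0, 0, 0, 0, -2, 0],
    [0, 0, 0, 0, 0, 0, 0],
    [0, 0, 0, 0, 0, 0, 0],
  ],
)

```text
t: 15.52
tool_pos: [0.5458, -0.1807, 0.2325]
tool_rot: [-2.169, -1.738, -0.555]
contact_force: [0.8, 0.2, -0.1]
opening: 0.0001
```

```bash
python3 -c "
from h import *
st();meas();im,d=vision.get_image('top');save('t3.png',cv2.resize(im[110:260,140:500],None,fx=2.2,fy=2.2))"
```

```text
t 15.5167 a,b,z 571.4 -63.3 232.5 F a,b,z [ 0.8  0.4 -0.1] yaw 77.45 zaxis [ 0.107  0.466 -0.878] op 0.0001 q6 -0.46
top rim far/near [(560, 5), (562, 4), (564, 8), (566, 11), (568, 8), (570, 9), (572, 6), (574, 4), (584, 20), (586, 20), (588, 4), (728, 5), (730, 19), (732, 18), (734, 5)]
top rim sides [(-6, 9), (-4, 28), (-2, 16), (90, 14), (92, 25), (94, 16)]
top stop [(716, 3), (730, 17), (740, 9), (742, 13), (744, 15)]
scene rim far/near [(560, 3), (562, 3), (564, 5), (566, 8), (568, 9), (570, 7), (572, 11), (574, 3), (576, 5), (584, 14), (586, 29), (728, 7), (730, 19), (732, 26)]
scene rim sides [(-6, 5), (-4, 24), (-2, 36), (0, 23), (2, 3), (90, 9), (92, 25), (94, 44), (96, 14)]
scene stop [(714, 3), (716, 5), (718, 3), (732, 10), (734, 21), (736, 22), (738, 20), (740, 19), (742, 21), (744, 22)]
```

View pics/t3.png

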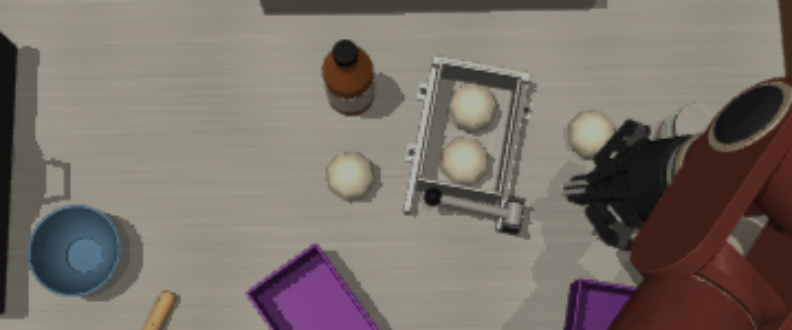

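The picture shows the pan home, both turnips in it, the gate bar across the front with its knob at (432,196), and the robot clear of everything.

```bash
python3 -c "
from h import *
print(ctrl.finish_job())"
```

```text
the job is handed in; nothing more can be done
None
```

The pan is home against the end stop and the gate lever is shut across its front. I handed the job in at about 15.6 s; the system gave no verdict.

- **Pan:** I pushed it with the shut fingers low on its near wall until the force rose to about 17 N with no more travel. The last depth check put it at about 584.5 to 733.5 mm along the rails, against a stop face at about 734 mm, within about 2 mm of home.
- **Gate:** Two flat pushes on the knob failed. The fingers rode over it, and one of them briefly jammed at about 25 N in total. I then turned the gripper 90°, tilted it 0.5 rad and followed the knob's arc. At upright the tips slipped high on the knob, so I moved them lower and pushed again, and the lever snapped over. Its knob top is at about 73 to 75 mm, so its centre is at about 62 mm, as it should be when shut.
- **Other things:** The last top picture shows both turnips in the pan and the robot clear. The sauce bottle, bowl and the two loose turnips look unmoved. The arm hid the cup and most of the jar, and only the end of the spoon's handle was in the picture, so I didn't check those three at the end; I felt no contact near them.

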